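Snug the bolt cradle with the star wheel

TASK

Lift the adjusting bar out of its stand and, working its blade through the slot on top of the bolt cradle (its exact place along the cradle is not measured), advance the hidden star wheel one tooth at a time until the jaw holds the bolt against the end stop with its sprung pad pushed about halfway back (7 of its 14 mm; 4 to 10 mm will do, never over 12.5 mm). Feel your way gently: never let the bar bear on the cradle or wheel with more than 40 N, and do not push on the cradle with the gripper or touch the bolt. Then put the bar back in its stand, upright and fully home, and let go; leave the spare bolt, washer and carton alone.

Things in the scene. Friction and masses are not known exactly. Their poses are not given: they have to be found in the camera images.
- fixture: Fixed grey bolt cradle, base 310 x 64 x 8 mm. Origin: on the counter under the star wheel's nominal place; x points along it from wheel housing to jaw, bolt and end stop (the closing direction), z up. Base x -75..235 mm; V rest x 135..185; end stop face x 207 mm. The grey wheel housing (110 x 56 mm, top z 99), with the jaw, is clamped on the base up to 5 mm either way along x of its nominal place.
- slot_nominal (a point): Nominal slot centre (cradle x -1, y 0, z 99 mm), fixed on the base: the real slot, with housing and wheel, lies up to 5 mm either way along x, unmeasured. Real slot 26 (x) x 14 (y) mm, rigid plate 4 mm thick (z 95..99). With the blade resting against its +x end (a full stroke, tip z 85), a gap for the next entry opens about 18.5 mm back, 2 mm to spare each way.
- axle_nominal (a point): Nominal wheel centre (shifts with the slot, whose +x end is 12 mm ahead of the axle, -x end 14 mm behind), z 50 mm; axle along y. 15 radial teeth, 24 degrees apart, tips at radius 42 (reach z 92), root 28, 6 mm thick, 12 wide; starts at any angle, maybe a tooth right under the blade. Tip at z 85 is deep enough. Tooth tops pushed to +x close the jaw 6 mm per tooth; 7 to 12 N.
- pad_face (a point): Centre of the front face of the round sprung pad (22 mm diameter) of the dark jaw block (24 x 40 x 56 mm); 45 mm above the counter, it faces the bolt's tip. The wheel moves the jaw and friction holds both where they are left; a blade dragged back in the teeth opens it again.
- pad (a joint): How far the sprung pad is pushed back into the jaw, m: 0 free (3 N preload), 0.014 bottomed; 0.5 N per mm.
- bolt: Steel hex bolt, shank 16 mm diameter, 70 mm long, hex head 24 mm across flats and 10 mm thick (80 mm in all), lying loose in the V rest. Origin: centre of the shank's free end, on its axis; x runs along the bolt to the head, which faces the end stop.
- bar: Adjusting bar standing in its stand: black rectangular handle 18 (x) x 24 (y) x 60 mm high, with a steel blade 6 (x) x 9 (y) mm reaching 32 mm below it. Origin: centre of the blade's tip; z up along the bar; handle from z 32 to 92 mm. Weight about 0.12 kg. The 6 mm blade thickness goes along the slot; grip the handle across its x faces, near z 55 mm, so that it does not swivel.
- stand: Fixed grey block 60 x 60 x 40 mm with a rectangular pocket 14 (x) x 16 (y) mm, 36 mm deep, in the middle of its top. Origin: centre of the underside, z up. The bar stands with its handle's foot on the top face, blade in the pocket, blade tip 8 mm above the counter.
- spare_bolt: Bystander: loose steel hex bolt, shank 20 mm thick, head 30 mm, about 103 mm long, lying on the counter; origin at its free end.
- washer: Bystander: loose steel washer, 44 mm across, 5 mm thick.
- carton: Bystander: cardboard carton 90 x 150 x 60 mm.
Things that resemble listed ones, but are neither listed nor needed, are in the scene too. Leave any blue or orange look-alike of the bolt alone.

How it is judged:
By the outcome, as a careful person would: the job done as asked, in the order asked, and still so for the second after the job is handed in, with the robot touching nothing.
It also fails if it takes over 72 s, if anything falls off the work surface, if the arm or the gripper's body presses on something with over 40 N, if the wrist force passes 120 N, or if a joint passes its speed limit or range.

ROBOT

A 6-joint arm with a two-finger parallel gripper is mounted at the origin on the work surface. World frame = base frame: x ahead of the robot, y to its left, z up, the work surface at z = 0. Lengths are in m, angles in rad, forces in N, time in s.
With the tool pointing down it reaches from about 0.3 to 0.95 m from the base axis. Payload 3.1 kg.
Tool frame: the origin (TCP) lies at the very end of the fingers, on their centre line; the grasp point (between the pads) lies 19 mm behind it; z points along the fingers, y is the line along which they close (so a half turn about z gives the same grasp; the last joint's range is limited). The gripper opens to 85 mm and grips with 20 to 120 N. Pads are 22 mm wide; open, the fingers measure 114 mm over their backs; the gripper's body (76 mm by 85 mm) begins 54 mm behind the grasp point. The pads swing forward as they close: fully open they stand 13 mm farther back than shut.
Start: joints at [1.275, 0.308, 1.634, -0, 1.2, -0.07], TCP at [0.14, 0.609, 0.231] pointing down, gripper open.
Joint ranges: [-3.06, 3.06], [-0.79, 1.96], [0.05, 2.63], [-1.19, 4.34], [0.05, 2.64], [-2.94, 2.94]. Speed limits (rad/s): [2.79, 2.79, 3.14, 3.14, 3.14, 3.14].

INTERFACE

Orientations are given as a unit quaternion [w, x, y, z].
In Python, from bench import env gives the robot as it stands. Calls block until the motion is done:
- env.movep(position, orientation): joint-space move of the TCP to a pose.
- env.move_l(position, rot=None, vel=0.15, stop_force=None): straight line of the TCP; rot=None keeps the orientation; vel is the mean speed in m/s. With stop_force (N) it stops when the force on the tool has changed by that much, and returns True; else False.
- env.goto_joints(angles): joint-space move.
- env.open() and env.close(effort=None): open the fingers fully, or close them until they stop; effort is the grip in N (None keeps the last).
- env.sleep(seconds).
- env.inverse_kinematics(position, orientation): joint angles nearest the present ones, or None.
- env.state(): the state.
- env.snapshot(name): name is "side" or "top"; returns a dict with "img" (420x560x3 uint8, blue, green, red), "depth" (420x560 float32, m along the optical axis (not along the pixel's ray), 0 where there is no reading), "vfov" (degrees; the focal length in pixels is half the picture's height over the tangent of half this angle, whatever the lens; pixels are square), "cx", "cy" (the principal point, pixels), "k1" (the pictures are not rectified: a ray, as slopes to the right and down, at radius r is drawn at 1 + k1 r^2 times it, then the intrinsics apply), "pose" (4x4, takes a point from camera to world coordinates). Camera axes: x right, y down, z forward; pixel columns grow to the right and rows downward; lengths in m; the calibration is good to about 2 mm. A picture is of the moment at which its call begins.
A pose or a line that the arm cannot do raises env.MotionError and nothing moves.
- env.job_done(): hands the job in; it is judged then, once.
The state is a dict: "time": time; "qpos": joint angles; "joint_velocities": joint speeds; "joint_efforts": joint torques, N m; "ee_pos": TCP position; "tool_rot": TCP orientation; "ft_force": force on the tool from outside, world axes, zero at the start; "moment": the same for the moment, N m; "opening": finger opening in m; "grasp_force": force on a finger pad.
Only numpy, scipy, OpenCV 4.12 (cv2) and the standard library are available. Lean on these libraries where they do the work, as an engineer would, in place of code of your own. Each camera call takes 0.05 s, during which the arm holds its last target. There are 200 camera calls.

## Working session

There is one attempt and no reset: what is moved stays moved. The work goes in short steps, each a Python script; the robot and the scene stay as the last script left them, time stands still between calls to the robot, and variables do not carry over. Pictures are saved under pics/ and viewed, at most 10 in all, crops included, and the job is handed in when it is done.

```bash
mkdir -p pics; ls; cat > h.py <<'E'
import numpy as np, cv2
from bench import env
def cloud(s):
    h,w=s["depth"].shape; f=h/2/np.tan(np.radians(s["vfov"])/2)
    K=np.array([[f,0,s["cx"]],[0,f,s["cy"]],[0,0,1]])
    u,v=np.meshgrid(np.arange(w),np.arange(h))
    p=cv2.undistortPoints(np.stack([u,v],-1).reshape(-1,1,2).astype(np.float64),K,np.array([s["k1"],0,0,0,0.])).reshape(h,w,2)
    d=s["depth"][...,None]
    P=np.concatenate([p*d,d],-1)
    P=P@s["pose"][:3,:3].T+s["pose"][:3,3]
    P[s["depth"]==0]=np.nan
    return P
E
python3 - <<'E'
from h import *
import pickle
for n in("top","side"):
    s=env.snapshot(n); pickle.dump(s,open(n+"0.pkl","wb")); cv2.imwrite(f"pics/{n}0.png",s["img"]); print(n,s["pose"].round(3).tolist(),s["k1"],s["vfov"])
print(env.state())
E
```

```text
pics
top [[0.028, -0.992, 0.125, 0.387], [-1.0, -0.029, -0.005, -0.003], [0.008, -0.125, -0.992, 1.034], [0.0, 0.0, 0.0, 1.0]] 0.01970741323818099 57.99129913544819
side [[0.987, -0.097, 0.129, 0.4], [-0.16, -0.672, 0.723, -0.642], [0.016, -0.734, -0.679, 0.662], [0.0, 0.0, 0.0, 1.0]] -0.018809134716059012 51.16231294163782
{'time': 0.1, 'qpos': array([ 1.27529373e+00,  3.08930875e-01,  1.63506854e+00,  3.14130077e-06,
        1.19969762e+00, -6.97180517e-02]), 'joint_velocities': array([ 0.00052948, -0.00030764, -0.0024804 ,  0.00033318,  0.00049656,
        0.00071771]), 'joint_efforts': array([-9.30478236e-04, -4.16410875e+01, -2.77642536e+01, -1.45299418e-04,
        4.15318718e-03,  5.84015865e-06]), 'ee_pos': array([0.13973718, 0.60840912, 0.23014943]), 'tool_rot': array([-1.92513283e-04,  1.12653135e-01,  9.93633818e-01, -1.03442853e-03]), 'ft_force': array([ 0.82071171, -0.10992707,  0.4040172 ]), 'moment': array([ 0.01985375,  0.00533036, -0.04066715]), 'grasp_force': 0.0, 'opening': 0.08511619594184872}
```

View pics/top0.png

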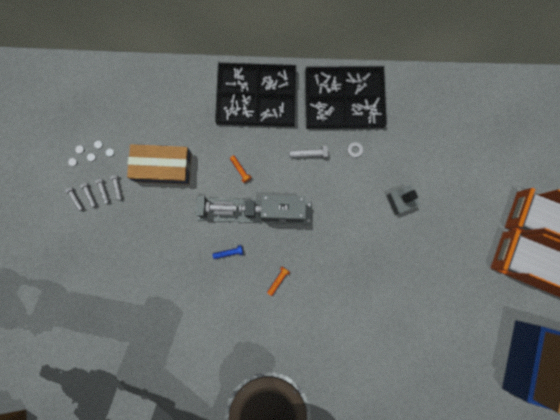

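View pics/side0.png

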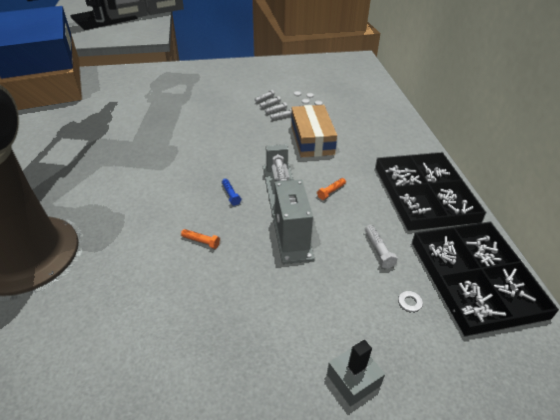

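The top view shows the cradle at px (200–312, 190–222), end stop on the left and slot near (285,207). The stand and bar are at (403,200). In the side view the slot is at (293,199) and the bar at (360,357). Next I'll measure from the depth data.

```bash
cat > m.py <<'E'
from h import *
import pickle,sys
def rect(P,lo,hi,xr,yr,name):
    q=P.reshape(-1,3); m=(q[:,2]>lo)&(q[:,2]<hi)&(q[:,0]>xr[0])&(q[:,0]<xr[1])&(q[:,1]>yr[0])&(q[:,1]<yr[1]); q=q[m]
    if len(q)<5: print(name,"few",len(q)); return
    (c,sz,a)=cv2.minAreaRect((q[:,:2]*1000).astype(np.float32)); print(name,len(q),"c",np.round(c,1),"sz",np.round(sz,1),"ang",round(a,2),"zmed",np.median(q[:,2]).round(4),"mean",q.mean(0).round(4))
for n in("top","side"):
    s=pickle.load(open(n+"0.pkl","rb")); P=cloud(s)
    for nm,(u,v) in {"top":dict(hous=(295,200),stand=(402,208),bar=(410,197),slot=(285,207),counter=(350,250)),"side":dict(hous=(290,190),bar=(362,345),slot=(293,199),stand=(340,372),counter=(450,370))}[n].items(): print(n,nm,P[v,u].round(4))
    c=P[207,285] if n=="top" else P[199,293]
    F=((c[0]-.13,c[0]+.13),(c[1]-.15,c[1]+.32))
    rect(P,.092,.106,(c[0]-.08,c[0]+.08),(c[1]-.1,c[1]+.1),"housetop")
    rect(P,.004,.013,(c[0]-.06,c[0]+.06),(c[1]-.12,c[1]+.3),"base")
    rect(P,.02,.13,(c[0]-.06,c[0]+.06),(c[1]-.12,c[1]+.3),"all")
    b=P[197,410] if n=="top" else P[345,362]
    rect(P,.034,.046,(b[0]-.07,b[0]+.07),(b[1]-.07,b[1]+.07),"standtop")
    rect(P,.02,.046,(b[0]-.07,b[0]+.07),(b[1]-.07,b[1]+.07),"stand")
    rect(P,.092,.108,(b[0]-.07,b[0]+.07),(b[1]-.07,b[1]+.07),"bartop")
    rect(P,.05,.11,(b[0]-.07,b[0]+.07),(b[1]-.07,b[1]+.07),"bar")
i=cv2.imread("pics/top0.png");a=cv2.resize(i[180:235,190:320],(780,330),interpolation=2)
j=cv2.imread("pics/side0.png");b=cv2.resize(j[140:265,255:325],(390,600)[::1],interpolation=2);b=cv2.resize(j[140:265,260:325],(140,270),interpolation=2)
c=cv2.resize(j[165:235,262:322],(231,270),interpolation=2); d=cv2.resize(j[330:410,320:390],(236,270),interpolation=2)
o=np.zeros((600,780,3),np.uint8);o[:330]=a;o[330:,:140]=b;o[330:,150:381]=c;o[330:,390:626]=d
cv2.imwrite("pics/crop.png",o)
E
python3 m.py
```

```text
top hous [ 0.5489 -0.0518  0.0981]
top stand [ 0.5458 -0.3393  0.0392]
top bar [ 0.5644 -0.3387  0.1008]
top slot [ 0.5312 -0.0273  0.0934]
top counter [ 0.4323 -0.2094  0.0011]
housetop 954 c [532.1 -22. ] sz [110.   56.5] ang 89.75 zmed 0.0997 mean [ 0.5317 -0.0217  0.0997]
base 1122 c [530.6  62.8] sz [417.3 118.6] ang 89.73 zmed 0.0083 mean [0.5267 0.0761 0.0081]
all 1927 c [531.   62.3] sz [278.5  59.3] ang 89.75 zmed 0.0904 mean [0.5298 0.0402 0.0785]
standtop 390 c [ 571.8 -345.4] sz [59.5 61.6] ang 23.31 zmed 0.0406 mean [ 0.5692 -0.3409  0.0406]
stand 429 c [ 571.8 -345.4] sz [59.5 61.6] ang 23.31 zmed 0.0404 mean [ 0.5685 -0.3388  0.0394]
bartop 76 c [ 571.5 -345.1] sz [23.7 19.5] ang 23.53 zmed 0.1002 mean [ 0.571  -0.3443  0.1001]
bar 136 c [ 571.4 -345. ] sz [23.9 19.7] ang 23.53 zmed 0.0972 mean [ 0.5696 -0.3417  0.0877]
side hous [ 0.5273 -0.0007  0.101 ]
side bar [ 0.5707 -0.3446  0.0994]
side slot [ 0.5313 -0.0139  0.0885]
side stand [ 0.5435 -0.3508  0.0397]
side counter [ 7.276e-01 -3.569e-01  6.000e-04]
housetop 1181 c [527.9 -22.6] sz [114.   56.4] ang 89.79 zmed 0.0996 mean [ 0.5273 -0.029   0.0993]
base 834 c [533.1  74.8] sz [114.7 355.8] ang 0.24 zmed 0.0087 mean [0.5174 0.0111 0.0086]
all 2894 c [526.6  60.7] sz [ 59.4 282.2] ang 0.02 zmed 0.0761 mean [0.5254 0.0045 0.0738]
standtop 1174 c [ 569.1 -348.3] sz [61.8 61.7] ang 22.95 zmed 0.04 mean [ 0.5654 -0.3564  0.0399]
stand 1413 c [ 569.2 -348.4] sz [61.8 62. ] ang 22.95 zmed 0.0396 mean [ 0.5641 -0.3583  0.0377]
bartop 240 c [ 568.5 -348.6] sz [24.4 18.4] ang 25.06 zmed 0.0998 mean [ 0.5678 -0.3501  0.0991]
bar 523 c [ 568.5 -348.8] sz [24.3 18.8] ang 23.76 zmed 0.0889 mean [ 0.5665 -0.3527  0.0841]
```

View pics/crop.png

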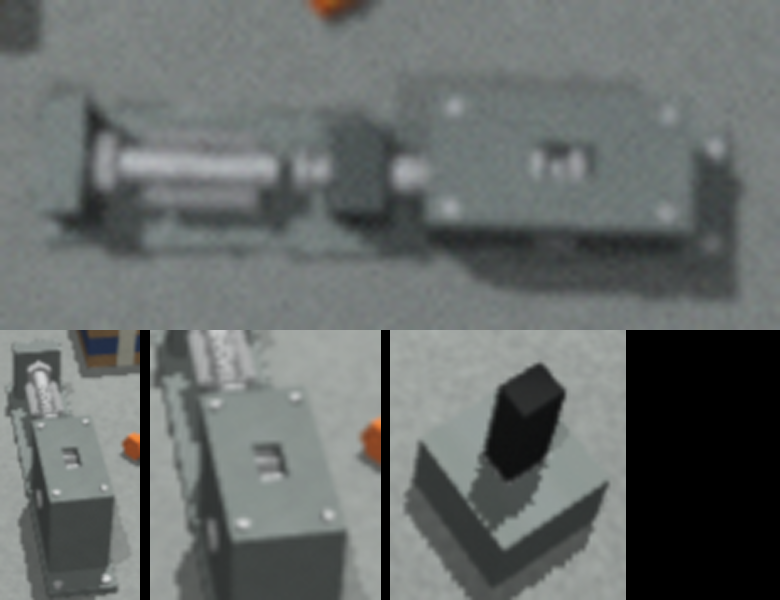

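Averaging both cameras gives these values:
- **Bar/stand:** centre about (0.570, -0.347), bar y at 23.5°.
- **Housing and slot:** centre about (0.530, -0.022), yaw about 89.8°. The slot sits at the housing's centre in the crop.
- **Bolt:** the pad gap is several mm and the head-to-stop gap is small.

Next I'll grasp and lift the bar.

```bash
cat >> h.py <<'E'
def quat(phi): a=np.radians(phi+90)/2; return [0,np.cos(a),np.sin(a),0]
ST=np.array([.570,-.347]); QS=quat(-66.5); QF=quat(-90.25)
def st(tag=""):
    s=env.state(); print(tag,"t",round(s["time"],2),"ee",(s["ee_pos"]*1000).round(1),"F",s["ft_force"].round(1),"M",s["moment"].round(2),"op",round(s["opening"]*1000,1),"g",round(s["grasp_force"],1)); return s
E
python3 - <<'E'
from h import *
env.movep([*ST,.17],QS); st("above")
r=env.move_l([*ST,.047],vel=.12,stop_force=8); st(f"down {r}")
env.close(60); st("closed")
env.move_l([*ST,.12],vel=.1); st("lift")
s=env.snapshot("side"); P=cloud(s); cv2.imwrite("pics/lift.png",s["img"][200:,200:])
E
```

```text
above t 3.75 ee [ 570.5 -346.2  170.1] F [-0.6  0.7 -0.7] M [-0.   -0.03 -0.04] op 85.6 g 0.0
down False t 4.92 ee [ 570.9 -347.6   48.1] F [-0.1 -0.8  0.4] M [-0.03  0.02 -0.  ] op 85.2 g 0.0
closed t 5.55 ee [ 570.2 -347.1   47.3] F [0.1 0.1 1.9] M [-0.02  0.02 -0.  ] op 17.4 g 58.7
lift t 6.43 ee [ 569.5 -346.6  119.4] F [ 0.  -0.  -2.1] M [0.01 0.   0.01] op 17.3 g 58.5
```

View pics/lift.png

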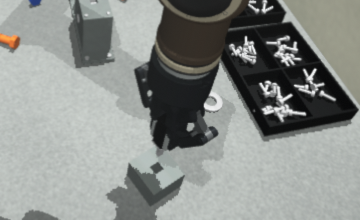

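The bar is held and out of its stand. Now I'll make the first gentle probe into the slot.

```bash
cat >> h.py <<'E'
OFF=.0393
U=np.array([np.cos(np.radians(89.75)),np.sin(np.radians(89.75))]); V=np.array([-U[1],U[0]])
C=np.array([.530,-.0223])
def pos(s,z,l=0): return [*(C+U*s/1000+V*l/1000),z/1000+OFF]
def cur():
    p=env.state()["ee_pos"]; d=(p[:2]-C)*1000; return round(d@U,1),round(d@V,1),round((p[2]-OFF)*1000,1)
def go(s,z,l=0,vel=.08,f=None,tag=""):
    r=env.move_l(pos(s,z,l),vel=vel,stop_force=f); q=env.state()
    print(tag,"hit" if r else "-",cur(),"F",q["ft_force"].round(1),"t",round(q["time"],1)); return r
E
python3 - <<'E'
from h import *
env.move_l([*ST,.19],vel=.15)
env.movep(pos(1,120),QF); env.sleep(.3); st()
go(1,104,vel=.08)
r=go(1,85,vel=.03,f=5,tag="down")
if r: go(1,104,tag="up")
E
```

```text
t 8.65 ee [530.3 -22.1 159.4] F [ 0.2 -1.3 -1.3] M [-0.    0.02  0.  ] op 17.5 g 58.4
 - (np.float64(1.1), np.float64(1.0), np.float64(102.8)) F [-0.6 -0.2 -0.7] t 9.0
down - (np.float64(1.0), np.float64(-0.1), np.float64(85.0)) F [ 0.  -0.4 -1.7] t 9.8
```

It went straight in to z 85. Now I'll push to the +x end, with an 18 N stop.

```bash
python3 - <<'E'
from h import *
for s in np.arange(2.5,16,1.5):
    if go(s,85,vel=.03,f=18 if s<3 else 10): break
E
```

```text
- (np.float64(2.5), np.float64(-0.3), np.float64(85.3)) F [-0.2 -0.3 -1.1] t 10.0
 - (np.float64(3.0), np.float64(-0.3), np.float64(85.2)) F [-0.1 -4.7 -1.3] t 10.3
 - (np.float64(3.7), np.float64(-0.3), np.float64(85.2)) F [-0.1 -7.4 -1.5] t 10.5
 - (np.float64(4.8), np.float64(-0.3), np.float64(85.0)) F [-0.4 -8.2 -2.4] t 10.8
 - (np.float64(6.2), np.float64(-0.2), np.float64(85.0)) F [ 0.9 -8.2 -3.2] t 11.0
 - (np.float64(7.6), np.float64(-0.2), np.float64(85.0)) F [ 0.3 -8.7 -3.3] t 11.3
 - (np.float64(8.8), np.float64(-0.1), np.float64(85.0)) F [ 0.7 -9.1 -1.9] t 11.5
 - (np.float64(9.0), np.float64(-0.2), np.float64(85.1)) F [ -0.5 -12.3  -1.6] t 11.8
 - (np.float64(9.3), np.float64(-0.2), np.float64(85.1)) F [  0.5 -16.   -2.2] t 12.0
```

The +x wall is at s≈9.0. The wheel turned at 8–9 N. I'll lift out and measure the jaw against the starting picture.

```bash
cat >> h.py <<'E'
def jaw(s,tag):
    P=cloud(s).reshape(-1,3); d=(P[:,:2]-C)*1000; S=d@U; L=d@V; z=P[:,2]*1000
    # block top: z 50..80, ahead of housing
    m=(S>56)&(S<130)&(abs(L)<24)&(z>58)&(z<88); b=S[m]
    if len(b)<8: print(tag,"few"); return
    e=(S>150)&(abs(L)<35)&(z>58)&(S<240); k=S[e]
    h=(abs(S)<80)&(abs(L)<40)&(z>94)&(z<104); hh=S[h]
    print(tag,"block S",np.percentile(b,[1,3,50,97,99]).round(1),"mean",b.mean().round(2),"n",len(b),"z",np.median(z[m]).round(1),"stop",np.percentile(k,[2,50]).round(1) if len(k) else None,"house",np.percentile(hh,[1,99]).round(1))
    return S,L,z
E
python3 - <<'E'
from h import *
import pickle
go(8.6,85,vel=.05); go(8.6,104,vel=.08,tag="up"); go(-9.6,104,vel=.1)
s=env.snapshot("top"); pickle.dump(s,open("top1.pkl","wb")); cv2.imwrite("pics/top1.png",s["img"])
i=[]
for f in("top0.pkl","top1.pkl"):
    s=pickle.load(open(f,"rb")); S,L,z=jaw(s,f)
    for a in range(56,216,4):
        m=(S>=a)&(S<a+4)&(abs(L)<9); 
        if m.any(): print((a,int(np.nanmedian(z[m])),int(z[m].max())),end=" ")
    print(); i.append(cv2.resize(s["img"][185:230,190:290],(800,300)[:2],interpolation=2)[:300])
cv2.imwrite("pics/jaw.png",np.vstack([cv2.resize(x,(660,297)) for x in i]))
E
```

```text
- (np.float64(8.2), np.float64(0.0), np.float64(85.0)) F [ 0.5 -3.7 -1.2] t 12.3
up - (np.float64(9.7), np.float64(-0.8), np.float64(105.3)) F [-1.1  0.1 -0.9] t 12.7
 - (np.float64(-9.7), np.float64(0.3), np.float64(103.8)) F [ 1.2  0.3 -1.4] t 13.0
top0.pkl block S [ 74.   74.1  85.   97.6 104.3] mean 85.68 n 151 z 66.6 stop [195.5 211.5] house [-52.9  54.5]
(56, 53, 57) (60, 30, 58) (64, 54, 57) (68, 30, 56) (72, 55, 68) (76, 67, 70) (80, 65, 69) (84, 66, 70) (88, 66, 68) (92, 67, 69) (96, 65, 66) (100, 48, 51) (104, 28, 53) (108, 51, 59) (112, 52, 57) (116, 9, 11) (120, 9, 51) (124, 53, 54) (128, 30, 56) (132, 52, 57) (136, 50, 54) (140, 52, 55) (144, 54, 57) (148, 50, 52) (152, 52, 58) (156, 50, 54) (160, 53, 55) (164, 50, 55) (168, 51, 53) (172, 50, 56) (176, 52, 55) (180, 52, 55) (184, 52, 53) (188, 12, 54) (192, 52, 59) (196, 56, 60) (200, 59, 64) (204, 70, 73) (208, 71, 73) (212, 70, 72) 
top1.pkl block S [87.7 88.6 95.2 99.8 99.9] mean 94.91 n 45 z 67.0 stop [194.1 211.4] house [-52.6  54.4]
(56, 475, 478) (88, 64, 64) (92, 67, 68) (96, 65, 69) (100, 49, 51) (104, 48, 51) (108, 49, 54) (112, 47, 57) (116, 8, 15) (120, 8, 49) (124, 52, 54) (128, 28, 54) (132, 51, 55) (136, 52, 56) (140, 50, 52) (144, 52, 58) (148, 50, 55) (152, 52, 56) (156, 52, 58) (160, 52, 56) (164, 49, 54) (168, 52, 56) (172, 51, 54) (176, 51, 55) (180, 53, 57) (184, 53, 56) (188, 9, 55) (192, 52, 61) (196, 56, 59) (200, 56, 64) (204, 70, 73) (208, 71, 74) (212, 70, 73)
```

View pics/jaw.png

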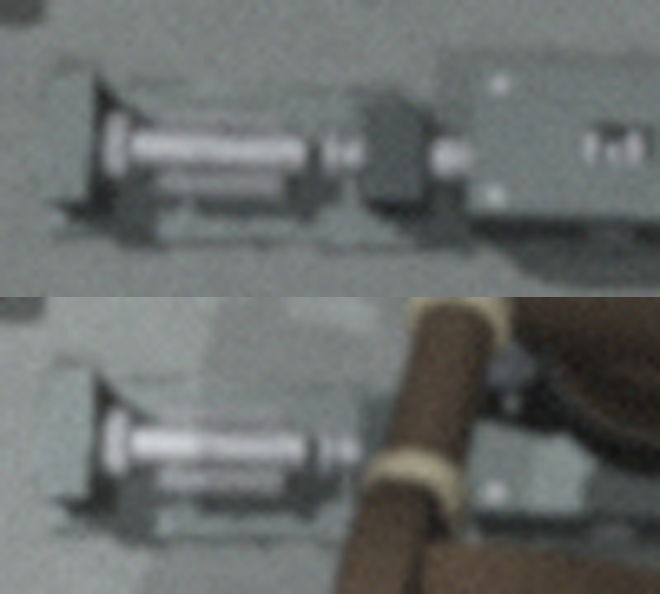

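The first stroke moved the jaw about 2 mm. The pad face started about 6 mm from the bolt tip, and the bolt about 2 mm from the stop. The total travel needed is therefore about 15.5 mm, so two more full strokes come next.

```bash
cat >> h.py <<'E'
def stroke(e=-9.6,end=14):
    go(e,104); 
    if go(e,85,vel=.04,f=5,tag="down"): go(e,104,tag="blocked, up"); return False
    env.sleep(.15)
    r=go(end,85,vel=.035,f=15,tag="push")
    c=cur()[0]; go(min(c,8.9)-.3,85,vel=.05); go(min(c,8.9)-.3,104,tag="up"); return True
E
python3 - <<'E'
from h import *
stroke() and stroke()
E
```

```text
- (np.float64(-9.3), np.float64(0.1), np.float64(103.9)) F [-0.1 -0.3 -1.5] t 13.3
down - (np.float64(-9.6), np.float64(0.1), np.float64(84.7)) F [ 0.2 -0.  -1.5] t 13.9
push hit (np.float64(8.5), np.float64(-0.1), np.float64(84.9)) F [ 0.4 -2.8  2.2] t 14.8
 - (np.float64(8.3), np.float64(-0.2), np.float64(85.1)) F [ 1.  -0.8 -0.1] t 15.0
up - (np.float64(8.3), np.float64(-0.5), np.float64(105.0)) F [ 0.4 -0.6 -1.5] t 15.4
 - (np.float64(-10.3), np.float64(0.2), np.float64(103.7)) F [-0.2 -0.1 -1.6] t 15.8
down - (np.float64(-9.5), np.float64(0.1), np.float64(84.7)) F [ 0.1 -0.1 -0.9] t 16.4
push - (np.float64(9.4), np.float64(-0.2), np.float64(85.2)) F [ -0.2 -13.2  -1.9] t 17.4
 - (np.float64(8.3), np.float64(-0.1), np.float64(85.1)) F [ 0.3 -2.  -1. ] t 17.7
up - (np.float64(9.2), np.float64(-0.9), np.float64(105.3)) F [-0.4 -0.7 -1.2] t 18.1
```

Now I'll step aside and measure.

```bash
cat > look.py <<'E'
from h import *
import pickle,sys
k=sys.argv[1]
go(0,130,vel=.15); env.movep([.53,-.24,.2],QF)
ims=[env.snapshot("top") for _ in range(5)]
s=ims[-1]; d=np.stack([i["depth"] for i in ims]); s["depth"]=np.median(d,0); s["img"]=np.mean([i["img"] for i in ims],0).astype(np.uint8)
pickle.dump(s,open(f"top{k}.pkl","wb"))
out=[]
for f in("top0.pkl",f"top{k}.pkl"):
    t=pickle.load(open(f,"rb")); S,L,z=jaw(t,f)
    for a in range(70,212,2):
        m=(S>=a)&(S<a+2)&(abs(L)<8)
        if m.any() and (a<134 or a>184): print((a,int(np.median(z[m])),int(z[m].max())),end=" ")
    print(); out.append(cv2.resize(t["img"][188:228,193:273],(800,300)[:2],interpolation=2))
cv2.imwrite(f"pics/jaw{k}.png",np.vstack([cv2.resize(t[:, :],(600,300)) for t in out]))
st()
E
python3 look.py 2
```

```text
- (np.float64(0.1), np.float64(-0.7), np.float64(130.6)) F [ 0.4  1.1 -1.7] t 18.4
top0.pkl block S [ 74.   74.1  85.   97.6 104.3] mean 85.68 n 151 z 66.6 stop [195.5 211.5] house [-52.9  54.5]
(70, 7, 8) (72, 54, 68) (74, 63, 66) (76, 67, 70) (78, 66, 67) (80, 65, 67) (82, 65, 65) (84, 67, 70) (86, 66, 67) (88, 66, 68) (90, 67, 68) (92, 66, 67) (94, 67, 69) (96, 66, 66) (100, 47, 51) (102, 49, 51) (104, 10, 47) (106, 47, 53) (108, 49, 54) (110, 55, 59) (112, 54, 57) (114, 9, 55) (116, 9, 11) (120, 9, 11) (122, 9, 51) (124, 53, 54) (126, 52, 53) (128, 48, 56) (130, 19, 50) (132, 52, 54) (186, 52, 53) (188, 30, 54) (190, 13, 51) (192, 50, 59) (194, 55, 58) (196, 55, 59) (198, 56, 60) (200, 59, 60) (202, 61, 64) (204, 70, 72) (206, 71, 73) (208, 71, 73) (210, 70, 71) 
top2.pkl block S [ 88.   88.2  99.6 110.6 110.7] mean 99.49 n 140 z 66.9 stop [196.8 211.7] house [-52.9  54.5]
(70, 8, 9) (72, 52, 55) (74, 53, 55) (76, 53, 54) (78, 9, 54) (80, 52, 55) (82, 53, 56) (84, 53, 56) (86, 52, 55) (88, 66, 68) (90, 67, 67) (92, 66, 67) (94, 66, 69) (96, 66, 67) (98, 67, 68) (100, 66, 66) (102, 66, 68) (104, 66, 68) (106, 67, 68) (108, 66, 66) (110, 66, 66) (114, 51, 52) (116, 49, 51) (118, 49, 53) (120, 52, 57) (122, 8, 10) (124, 51, 53) (126, 52, 53) (128, 51, 53) (130, 9, 30) (132, 52, 54) (186, 51, 53) (188, 51, 53) (190, 10, 49) (192, 51, 61) (194, 55, 56) (196, 54, 58) (198, 57, 60) (200, 57, 59) (202, 60, 64) (204, 70, 71) (206, 70, 71) (208, 70, 72) (210, 70, 72) 
 t 19.52 ee [ 530.1 -238.3  199.7] F [-0.3 -0.3 -1.6] M [-0.04 -0.03  0.03] op 17.2 g 60.3
```

View pics/jaw2.png

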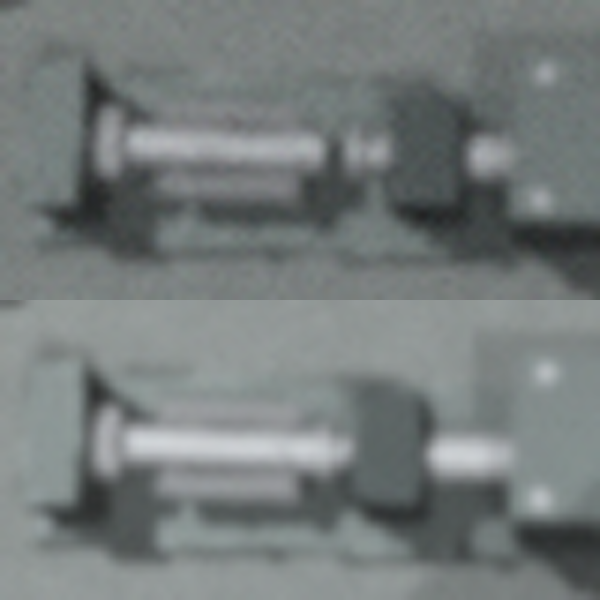

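The bolt appears seated and the pad is partly compressed, roughly 4–5 mm. I'll refine this with subpixel intensity profiles.

```bash
cat > prof.py <<'E'
from h import *
import pickle,sys
def rectify(s,z):
    # orthoimage at height z: S 60..215 (0.25mm), L -25..25
    h=420; f=h/2/np.tan(np.radians(s["vfov"])/2)
    Sg,Lg=np.meshgrid(np.arange(60,215,.25),np.arange(-25,25,.5))
    W=np.stack([C[0]+(U[0]*Sg+V[0]*Lg)/1e3,C[1]+(U[1]*Sg+V[1]*Lg)/1e3,np.full(Sg.shape,z/1e3)],-1)
    Pc=(W-s["pose"][:3,3])@s["pose"][:3,:3]; n=Pc[...,:2]/Pc[...,2:]; n=n*(1+s["k1"]*(n**2).sum(-1,keepdims=True))
    g=cv2.cvtColor(s["img"],cv2.COLOR_BGR2GRAY).astype(np.float32)
    return cv2.remap(g,(n[...,0]*f+s["cx"]).astype(np.float32),(n[...,1]*f+s["cy"]).astype(np.float32),cv2.INTER_CUBIC)
if __name__=="__main__":
    a,b=[pickle.load(open(f"top{k}.pkl","rb")) for k in sys.argv[1:3]]
    A,B=rectify(a,66),rectify(b,66)
    def shift(A,B,s0,s1,l0,l1,m):
        r=slice(int((l0+25)*2),int((l1+25)*2)); t=A[r,int((s0-60)*4):int((s1-60)*4)]
        lo=max(0,int((s0-60-m)*4)); R=B[r,lo:int((s1-60+m)*4)]
        c=cv2.matchTemplate(R,t,cv2.TM_CCOEFF_NORMED)[0]; i=c.argmax(); return (lo+i)/4+60-s0,c.max().round(3)
    print("block shift (all rows)",shift(A,B,72,102,6,20,20),shift(A,B,72,102,-22,-8,20))
    A,B=rectify(a,50),rectify(b,50)
    print("bolt head shift",shift(A,B,186,203,-14,14,6),"static ref",shift(A,B,203,214,-25,25,6))
    G=[rectify(x,55)[40:62].mean(0)for x in(a,b)]
    for i,s in enumerate(np.arange(60,215,.25)):
        if i%4==0 and (90<=s<=135 or 184<=s<=208): print(int(s),*[int(g[i]) for g in G],end=" | ")
    o=np.vstack([rectify(x,55) for x in (a,b)]); cv2.imwrite("pics/prof.png",cv2.resize(np.clip(o*1.3,0,255),(780,560),interpolation=2))
E
python3 prof.py 0 2
```

```text
block shift (all rows) (np.float64(12.25), np.float32(0.681)) (np.float64(13.0), np.float32(0.87))
bolt head shift (np.float64(0.75), np.float32(0.992)) static ref (np.float64(0.25), np.float32(0.993))
90 82 94 | 91 82 93 | 92 82 95 | 93 83 96 | 94 83 97 | 95 84 97 | 96 87 97 | 97 90 97 | 98 96 98 | 99 106 97 | 100 116 97 | 101 127 97 | 102 135 97 | 103 139 97 | 104 141 97 | 105 139 97 | 106 136 98 | 107 132 98 | 108 129 99 | 109 130 102 | 110 135 105 | 111 139 110 | 112 140 119 | 113 137 128 | 114 128 138 | 115 114 146 | 116 99 151 | 117 85 156 | 118 78 158 | 119 77 161 | 120 82 168 | 121 93 174 | 122 110 179 | 123 124 182 | 124 137 183 | 125 148 184 | 126 150 183 | 127 152 183 | 128 153 185 | 129 152 185 | 130 151 185 | 131 151 183 | 132 151 182 | 133 152 180 | 134 153 178 | 135 154 177 | 184 155 185 | 185 155 185 | 186 156 185 | 187 154 183 | 188 150 180 | 189 144 176 | 190 136 167 | 191 128 159 | 192 124 152 | 193 127 148 | 194 135 149 | 195 143 154 | 196 148 161 | 197 151 167 | 198 150 170 | 199 145 169 | 200 133 160 | 201 118 148 | 202 102 133 | 203 88 116 | 204 80 106 | 205 80 103 | 206 87 109 | 207 98 121 | 208 109 132 | [ WARN:0@0.285] global loadsave.cpp:1063 imwrite_ Unsupported depth image for selected encoder is fallbacked to CV_8U.
```

View pics/prof.png

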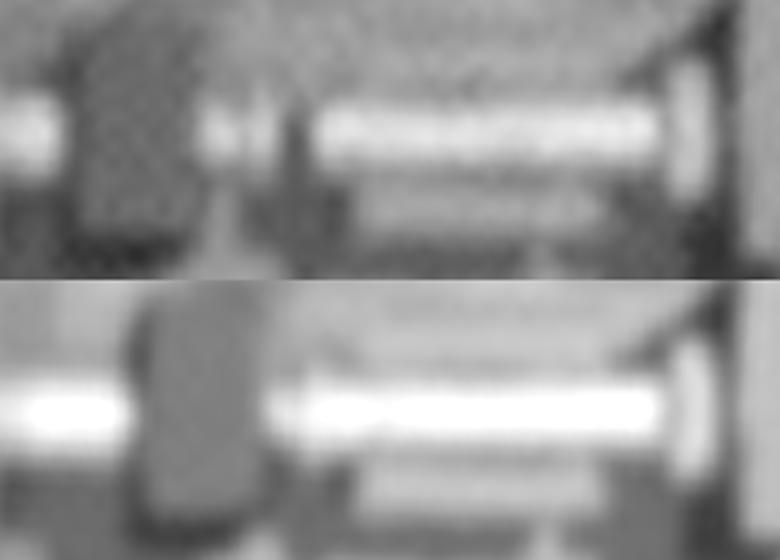

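Jaw travel is about 13.3 mm. The pad gap was 6.9 mm and the bolt moved 0.5 mm, so the pad is pushed back about 6 mm. That's in tolerance. I'll add a short partial stroke of about 1 mm of jaw travel to centre it.

```bash
python3 - <<'E'
from h import *
env.movep(pos(-9.6,120),QF); env.sleep(.2)
go(-9.6,104)
if go(-9.6,85,vel=.04,f=5,tag="down"): go(-9.6,104,tag="blocked")
else:
    env.sleep(.15); s=-9.6; c0=None
    while s<2:
        s+=.8; go(s,85,vel=.03)
        c=cur()[0]; F=env.state()["ft_force"][1]
        if c0 is None and F<-6: c0=c
        if F<-14 or (c0 is not None and c-c0>=2.2): break
    go(cur()[0]-.8,85,vel=.03); go(cur()[0],104,tag="up")
E
python3 look.py 3 >/dev/null; python3 prof.py 0 3 2>/dev/null; python3 prof.py 2 3 2>/dev/null| head -2
```

```text
- (np.float64(-9.8), np.float64(0.9), np.float64(102.9)) F [-0.1 -0.2 -1.8] t 20.9
down - (np.float64(-9.6), np.float64(0.1), np.float64(84.8)) F [-0.3  0.3 -0.9] t 21.6
 - (np.float64(-8.8), np.float64(-0.1), np.float64(85.2)) F [ 0.5  0.1 -1.1] t 21.9
 - (np.float64(-8.0), np.float64(-0.0), np.float64(85.1)) F [-1.5  0.2 -0.6] t 22.2
 - (np.float64(-7.7), np.float64(-0.0), np.float64(85.0)) F [ 0.1 -2.9 -1.9] t 22.4
 - (np.float64(-7.6), np.float64(-0.0), np.float64(85.0)) F [-1.5 -5.2 -1.1] t 22.7
 - (np.float64(-7.4), np.float64(-0.0), np.float64(85.1)) F [ 0.  -6.6 -1.9] t 22.9
 - (np.float64(-7.2), np.float64(-0.0), np.float64(85.1)) F [-0.6 -8.9 -1.2] t 23.2
 - (np.float64(-6.8), np.float64(-0.1), np.float64(85.1)) F [-0.8 -8.9 -0.9] t 23.4
 - (np.float64(-6.1), np.float64(-0.0), np.float64(85.2)) F [-0.4 -9.6 -1.2] t 23.7
 - (np.float64(-5.4), np.float64(-0.1), np.float64(85.2)) F [-0.2 -9.9 -0.2] t 23.9
 - (np.float64(-4.7), np.float64(-0.1), np.float64(85.3)) F [ -0.4 -10.6  -0.1] t 24.2
 - (np.float64(-5.4), np.float64(-0.1), np.float64(85.0)) F [ 0.4 -1.8 -1.5] t 24.5
up 
[... 726 characters left out ...]
1 | 125 148 182 | 126 150 183 | 127 152 183 | 128 153 183 | 129 152 184 | 130 151 184 | 131 151 183 | 132 151 182 | 133 152 180 | 134 153 178 | 135 154 177 | 184 155 184 | 185 155 185 | 186 156 185 | 187 154 183 | 188 150 181 | 189 144 176 | 190 136 167 | 191 128 158 | 192 124 151 | 193 127 147 | 194 135 149 | 195 143 154 | 196 148 161 | 197 151 168 | 198 150 171 | 199 145 169 | 200 133 160 | 201 118 147 | 202 102 133 | 203 88 117 | 204 80 107 | 205 80 103 | 206 87 109 | 207 98 120 | 208 109 131 | block shift (all rows) (np.float64(1.25), np.float32(0.989)) (np.float64(0.75), np.float32(0.994))
bolt head shift (np.float64(0.0), np.float32(1.0)) static ref (np.float64(0.0), np.float32(0.999))
```

The jaw advanced about 1 mm and the bolt didn't move, so it's seated. The pad is at about 7 mm. Now I'll return the bar to its stand.

```bash
python3 - <<'E'
from h import *
env.movep([*ST,.17],QS); env.sleep(.3); st("above")
env.move_l([*ST,.10],vel=.1); env.sleep(.2)
r=env.move_l([*ST,.053],vel=.06,stop_force=6); s=st(f"in {r}")
if not r:
    r=env.move_l([*ST,.044],vel=.02,stop_force=5); st(f"seat {r}")
    env.open(); env.sleep(.3); st("open")
    env.move_l([*ST,.19],vel=.1); env.movep([.45,-.15,.3],QS); env.sleep(.5)
    for n in("top","side"):
        s=env.snapshot(n); P=cloud(s).reshape(-1,3)
        q=P[(abs(P[:,0]-.57)<.05)&(abs(P[:,1]+.347)<.05)&(P[:,2]>.085)]
        print(n,len(q),np.median(q[:,2]).round(4),cv2.minAreaRect((q[:,:2]*1000).astype(np.float32)))
        cv2.imwrite(f"pics/end_{n}.png",s["img"])
    st()
E
```

```text
above t 27.2 ee [ 570.2 -346.   170.7] F [ 0.5 -0.7 -1.5] M [-0.04  0.02  0.  ] op 17.4 g 60.3
in False t 29.18 ee [ 570.4 -347.3   53.4] F [ 0.2 -0.4 -1.5] M [ 0.03  0.01 -0.01] op 17.1 g 60.3
seat True t 29.57 ee [ 570.6 -347.4   47.3] F [0.4 0.4 3.5] M [0.04 0.01 0.01] op 17.4 g 61.0
open t 30.53 ee [ 569.5 -346.6   45.8] F [-0.1  0.3  0.6] M [-0.04  0.01  0.02] op 85.7 g 0.0
top 0 nan ((0.0, 0.0), (0.0, 0.0), 0.0)
side 291 0.0994 ((568.6826171875, -347.8958740234375), (25.29252815246582, 18.55658531188965), 24.057201385498047)
 t 33.73 ee [ 450.  -150.1  299.9] F [ 0.6 -0.2  0.7] M [-0.03 -0.05  0.04] op 85.7 g 0.0
  return _methods._mean(a, axis=axis, dtype=dtype,
  ret = ret.dtype.type(ret / rcount)
```

View pics/end_side.png

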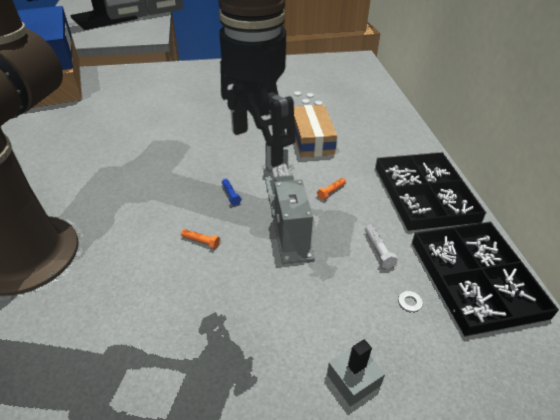

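The bar stands upright in its stand at px (360,355), with its top at z 99.4 mm as before. The bystander items haven't moved. Handing in.

```bash
python3 -c "
from h import *
print(env.job_done())"
```

```text
the job is handed in; nothing more can be done
None
```

I handed the job in at about 34 s: the jaw holds the bolt against the end stop with the pad pushed back about 7 mm (measured from the camera, ±1 mm), and the bar is back upright and fully home in its stand.

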